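# Tighten the square bottle's cap in the capping jig

### The arm

A 6-joint arm with a two-finger parallel gripper is mounted at the origin on the work surface. World frame = base frame: x ahead of the robot, y to its left, z up, the work surface at z = 0. Lengths are in m, angles in rad, forces in N, time in s.
With the tool pointing down it reaches from about 0.3 to 0.775 m from the base axis. Payload 14.6 kg.
Tool frame: the origin (TCP) lies midway between the tips of the shut fingers; the grasp point (between the pads) lies 19 mm behind it (ctrl.tcp_to_grasp is the distance from the TCP to the grasp point, in m); x points along the fingers, y is the direction in which the jaws open and shut, and the axes are right-handed (so a half turn about x gives the same grasp; the last joint's range is limited). The gripper opens to 94 mm and grips with 3 to 60 N. Pads are 16 mm wide; open, the fingers measure 119 mm over their backs; the gripper's body (75 mm by 177 mm) begins 78 mm behind the grasp point.
Start: joints at [-1.194, 0.3, 1.521, -0, 1.321, -0.067], TCP at [0.236, -0.497, 0.205] pointing down, gripper open.
Joint ranges: [-3.03, 3.03], [-0.79, 2.21], [0.23, 2.52], [-1.04, 4.18], [0, 3.07], [-2.55, 2.55]. Speed limits (rad/s): [2.22, 2.22, 2.57, 3.14, 3.14, 3.14].

### API

Orientations are given as [roll, pitch, yaw] about the fixed x, y, z axes, in that order (R = Rz(yaw) Ry(pitch) Rx(roll)).
In Python, from station import ctrl gives the robot as it stands.
- The arm moves only by the tool jog_arm, never from a script. Its argument "rows" is one flat list of numbers, 7 for each row, row after row: the shift along the world's x, y, z in m, then the turn, a rotation vector about the world's x, y, z in degrees, then the closure, from 0 (fully open) to 1 (shut). A call has 1 to 8 rows; each row shifts and turns the commanded pose from where the row before left it; what a row does not reach is not made up. A row lasts 1/12 s, in which the tool goes at most 41.7 mm and 7.16 degrees, less where a joint would pass 70% of its speed; a pose out of reach is approached as far as the arm can. A call with a gripper value outside its range is refused whole. The fingers move at their own pace and stop on an object; "squeeze" is the grip in N (left out, the last holds). Time passes only in rows, so rows that do not move let the fingers close. It gives the time, the measured TCP pose, the force and the opening at its end, in the units of the state.
- ctrl.get_obs(): the state, without advancing time (a new reading comes with each control period).
- ctrl.camera(name): name is "scene" or "top" or "wrist"; returns (picture, depth): 384x512x3 uint8, red, green, blue; 384x512 float32, m along the optical axis (not along the pixel's ray), 0 where there is no reading.
- ctrl.camera_model(name): a dict with "K" (3x3 intrinsics, pixels), "extrinsics" (4x4, takes a point from camera to world coordinates). Camera axes: x right, y down, z forward; pixel columns grow to the right and rows downward; lengths in m; the calibration is good to about 2 mm. The wrist camera is an equidistant fisheye: a pixel r from the principal point sees the ray r / f radians off the axis. A picture is of the moment at which its call begins: read the wrist's pose just before it. camera_model takes no time and is no camera call; for the wrist camera it gives the pose at the moment of the call.
- ctrl.hand_in(): hands the job in, once; it reports no verdict.
The state is a dict: "time_s": time; "qpos": joint angles; "joint_vel": joint speeds; "tau": joint torques, N m; "ee_pos": TCP position; "eef_rot": TCP orientation; "force": force on the tool from outside, world axes, zero at the start; "moment": the same for the moment, N m; "grip_width": finger opening in m.
Only numpy, scipy, OpenCV 4.12 (cv2) and the standard library are available. Lean on these libraries where they do the work, as an engineer would, in place of code of your own. Each camera call takes 0.05 s, during which the arm holds its last target.

### The job

The cap of the square-bodied bottle is loose, and the bottle just spins along if the cap is turned on the open bench. Pick the bottle up by its cap, stand it upright between the two cheeks of the steel capping jig, near the middle of their length, and only there turn the cap clockwise (seen from above) until it stops; then let go and leave the bottle standing in the jig. Leave the round-bodied bottle standing where it is.

Things in the scene. Friction and masses are not known exactly. Their poses are not given: they have to be found in the camera images.
- square_bottle_cap (a point): Centre of the square bottle's cap, on the bottle's axis, 102 mm above its foot. White body 50 x 50 mm, 70 mm high, neck 33 mm across; blue ribbed screw cap 40 mm across, from 88 to 116 mm up. Axes belong to the bottle: z up, x and y along the body's sides. Loose, about 170 g, can be lifted by the cap. The bottle spins along when the cap is turned, unless braced
- cap (a joint): Turn of the square bottle's cap on its bottle, rad: grows clockwise seen from above; starts slack between 0 and 0.35; tight at its stop at 1.0. Takes about 0.12 N m. At the stop the fingers slip round the cap if turned further with a moderate grip (20 N)
- jig: Capping jig, fixed. Steel plate 110 (x) x 130 (y) x 8 mm with two cheeks 90 mm long along x; channel between them 58 mm wide up to 40 mm above the bench, flaring to 82 mm at 56 mm. Origin under the plate's centre at bench height, z up. With the bottle on the plate its cap centre is 110 mm above the bench. Its sides go along the channel, any way round; it turns 10 degrees before the cheeks hold it
- round_bottle_cap (a point): Centre of the cap of the round bottle, to be left alone: same height, materials and cap as the square one, but a round body 52 mm in diameter. On its axis, 102 mm above its foot. Loose, upright
Things that resemble listed ones, but are neither listed nor needed, are in the scene too. What is shaped like the part that bears square_bottle_cap but orange or yellow is not meant.

How it is judged:
By the outcome, as a careful person would: the job done as asked, in the order asked, and still so for the second after the job is handed in, with the robot touching nothing.
It also fails if it takes over 40 s, if anything falls off the work surface, if the arm or the gripper's body presses on something with over 40 N, if the wrist force passes 120 N, or if a joint passes its speed limit or range.

## Working session

There is one attempt and no reset: what is moved stays moved. The work goes in short steps, Python scripts to look and compute and a tool call to move; the robot and the scene stay as the last step left them, time stands still between calls to the robot, and variables do not carry over. Pictures are saved under pics/ and viewed, and the job is handed in when it is done.

Besides the shell and the picture viewer there is one more tool, called after "Request:" by a JSON object that holds its "op" and its "data". jog_arm: Moves the arm, as the interface text tells. Its arguments: {"type":"object","properties":{"rows":{"type":"array"},"squeeze":{"type":"number"}},"required":["rows"]}

```bash
ls; mkdir -p pics; python3 - <<'E'
from station import ctrl
import cv2,numpy as np
o=ctrl.get_obs();print(o)
for n in("scene","top"):
    p,d=ctrl.camera(n);cv2.imwrite(f"pics/{n}0.png",p[:,:,::-1]);np.savez(f"{n}0.npz",p=p,d=d)
    m=ctrl.camera_model(n);print(n,m)
E
```

```text
pics
{'time_s': 0.0, 'qpos': array([-1.19359479e+00,  3.00467491e-01,  1.52158912e+00,  1.28761640e-05,
        1.32070402e+00, -6.65739215e-02]), 'joint_vel': array([ 1.12731133e-03,  1.02945977e-03,  1.56986856e-04, -4.67073422e-05,
       -1.50777844e-04, -9.26686393e-04]), 'tau': array([-8.33677841e-04, -5.31810486e+01, -3.52738130e+01,  7.07760570e-02,
        2.44419387e-02, -1.21148064e-04]), 'ee_pos': array([ 0.23605842, -0.49646994,  0.20488491]), 'eef_rot': array([-1.64804801,  1.56962828,  1.93731691]), 'force': array([0.65933429, 0.05867829, 0.12585785]), 'moment': array([ 0.02059221, -0.04965099, -0.02425904]), 'grip_width': 0.09391000224343443}
scene {'K': array([[395.03983173,   0.        , 264.25213794],
       [  0.        , 395.03983173, 185.56385336],
       [  0.        ,   0.        ,   1.        ]]), 'extrinsics': array([[-0.33746215,  0.73526871, -0.58779182,  1.0734629 ],
       [ 0.94123025,  0.27305284, -0.19881592,  0.18314699],
       [ 0.01431511, -0.62034029, -0.78420214,  0.83194525],
       [ 0.        ,  0.        ,  0.        ,  1.        ]])}
top {'K': array([[382.17510131,   0.        , 254.14895407],
       [  0.        , 382.17510131, 197.58665018],
       [  0.        ,   0.        ,   1.        ]]), 'extrinsics': array([[-0.01786031, -0.98776225,  0.15494113,  0.35978922],
       [-0.99983986,  0.01781908, -0.00165506, -0.00558608],
       [-0.0011261 , -0.15494587, -0.98792232,  0.86386648],
       [ 0.        ,  0.        ,  0.        ,  1.        ]])}
```

View pics/scene0.png

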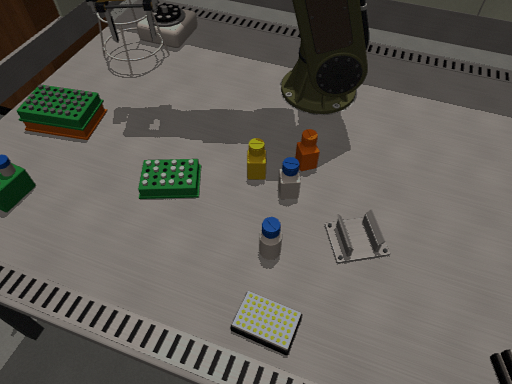

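View pics/top0.png

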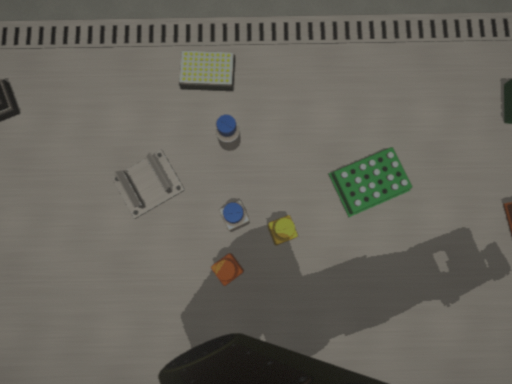

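The scene view shows the square blue-capped bottle at about (290,178), the round one at (270,238) and the jig at (357,237). In the top view they are at (234,214), (227,128) and (148,183). The yellow and orange bottles are the decoys.

```bash
cat > h.py <<'E'
import numpy as np,cv2
from station import ctrl
def ray(n,uv,z):
    m=ctrl.camera_model(n);K=m['K'];T=m['extrinsics']
    uv=np.atleast_2d(np.asarray(uv,float))
    d=np.c_[(uv[:,0]-K[0,2])/K[0,0],(uv[:,1]-K[1,2])/K[1,1],np.ones(len(uv))]@T[:3,:3].T
    return T[:3,3]+d*((z-T[2,3])/d[:,2])[:,None]
def cloud(n,d):
    m=ctrl.camera_model(n);K=m['K'];T=m['extrinsics']
    v,u=np.mgrid[:384,:512]
    P=np.stack([(u-K[0,2])/K[0,0]*d,(v-K[1,2])/K[1,1]*d,d],-1)
    return P@T[:3,:3].T+T[:3,3]
E
python3 - <<'E'
from h import *
for n in("top","scene"):
    f=np.load(n+"0.npz");p,d=f['p'],f['d'];C=cloud(n,d)
    hsv=cv2.cvtColor(p,cv2.COLOR_RGB2HSV)
    m=cv2.inRange(hsv,(100,120,40),(130,255,255))
    k,l,s,c=cv2.connectedComponentsWithStats(m)
    for i in range(1,k):
        if s[i,4]<60: continue
        q=C[l==i];zt=np.percentile(q[:,2],90)
        t=q[(q[:,2]>0.111)&(q[:,2]<.125)]
        print(n,c[i],s[i],"zt",zt, "top centre mm", None if len(t)==0 else ((t.min(0)+t.max(0))/2,t.mean(0),len(t)))
    # jig points & square body tops
    for name,(x0,y0,x1,y1) in {"top":{"jig":(105,140,195,225),"sq":(215,193,255,235)},"scene":{"jig":(315,200,400,270),"sq":(272,150,308,205)}}[n].items():
        q=C[y0:y1,x0:x1].reshape(-1,3)
        for lo,hi in((.004,.012),(.03,.05),(.05,.062),(.062,.078),(.112,.12)):
            w=q[(q[:,2]>lo)&(q[:,2]<hi)]
            if len(w)>15:
                r=cv2.minAreaRect((w[:,:2]*1000).astype(np.float32));print(n,name,lo,len(w),np.round(w.mean(0),4),r)
p=np.load("top0.npz")['p'];s=np.load("scene0.npz")['p']
a=cv2.resize(p[140:240,105:265,::-1],(800,500),interpolation=cv2.INTER_CUBIC);cv2.imwrite("pics/topz.png",a)
a=cv2.resize(s[140:270,250:400,::-1],(692,600),interpolation=cv2.INTER_CUBIC);cv2.imwrite("pics/scz.png",a)
E
```

```text
top [225.74590164 123.87295082] [217 116  18  17 244] zt 0.11734107841915802 top centre mm (array([0.63043811, 0.04899072, 0.11517713]), array([0.63063998, 0.04847079, 0.11572142]), 244)
top [232.69090909 212.20363636] [224 203  18  19 275] zt 0.11720365045024854 top centre mm (array([0.44924796, 0.0363399 , 0.11586033]), array([0.44871412, 0.03592482, 0.11551057]), 273)
top jig 0.004 1967 [0.5312 0.2293 0.0074] ((533.2854614257812, 227.15187072753906), (139.71827697753906, 189.79843139648438), 13.831367492675781)
top jig 0.03 371 [0.5262 0.2411 0.0436] ((531.8754272460938, 235.53323364257812), (96.12506103515625, 82.37646484375), 33.67057418823242)
top jig 0.05 269 [0.5299 0.2366 0.0533] ((531.8594970703125, 235.26739501953125), (90.16284942626953, 88.62126922607422), 29.82340431213379)
top sq 0.03 16 [0.4271 0.0247 0.0414] ((426.86871337890625, 25.39383316040039), (0.267835795879364, 39.96172332763672), 24.152015686035156)
top sq 0.062 230 [0.4427 0.0319 0.0697] ((449.48101806640625, 35.42516326904297), (49.86261749267578, 49.87568664550781), 24.087621688842773)
top sq 0.112 313 [0
[... 1128 characters left out ...]
004 61 [0.4345 0.043  0.0076] ((400.9041442871094, 24.396154403686523), (155.4545440673828, 83.95037841796875), 2.601550340652466)
scene sq 0.03 171 [0.4262 0.0435 0.0403] ((404.7010498046875, 37.07006072998047), (148.43572998046875, 56.843448638916016), 3.830773115158081)
scene sq 0.05 90 [0.4326 0.0452 0.0564] ((411.0451354980469, 35.75064468383789), (133.75955200195312, 58.76994705200195), 5.03339958190918)
scene sq 0.062 233 [0.4406 0.0423 0.07  ] ((415.2769470214844, 34.936439514160156), (128.87677001953125, 59.775394439697266), 5.60582160949707)
scene sq 0.112 168 [0.4489 0.0382 0.1155] ((447.7820739746094, 38.331512451171875), (37.91864776611328, 39.15837097167969), 67.32435607910156)
```

View pics/topz.png

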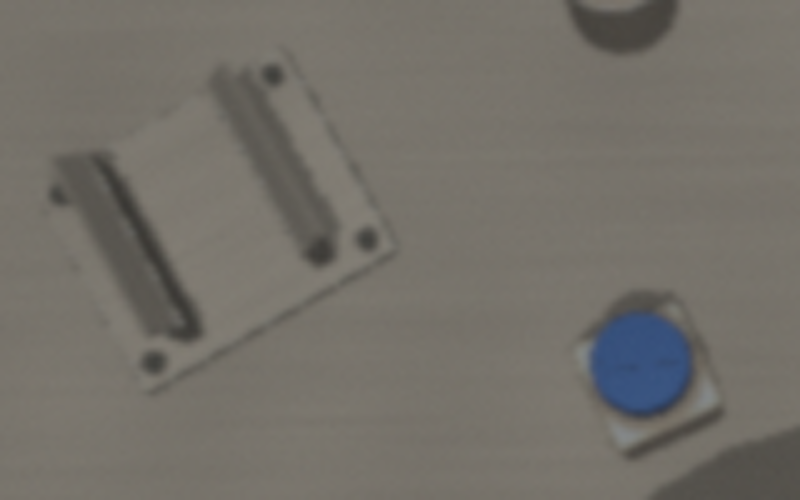

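View pics/scz.png

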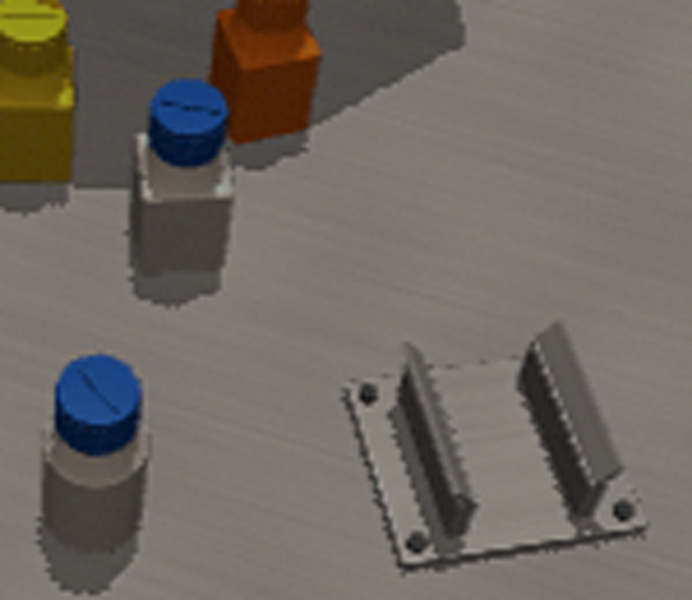

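```bash
python3 - <<'E'
from h import *
from scipy.spatial.transform import Rotation as R
o=ctrl.get_obs();M=R.from_euler('xyz',o['eef_rot']).as_matrix();print(M.round(3), 'jaw yaw',np.degrees(np.arctan2(M[1,1],M[0,1])))
z=np.array([(285,45),(395,248),(148,392),(272,75),(367,240),(153,362),(60,195)])/5.+[105,140]
w=ray("top",z,.008)[:,:2];print(w.round(4))
d=lambda a:np.degrees(np.arctan2(a[1],a[0]))
print('edges',d(w[0]-w[1]),np.linalg.norm(w[0]-w[1]),d(w[1]-w[2]),np.linalg.norm(w[1]-w[2]),'ctr',(w[0]+w[2])/2)
print('holes',d(w[3]-w[4]),d(w[6]-w[5]),d(w[4]-w[5]),d(w[3]-w[6]),'ctr',w[3:].mean(0))
s=np.array([(368,393),(624,510),(417,542)])/4.613+[250,140]
w=ray("scene",s,.008)[:,:2];print('scene holes',w.round(4))
for n in("top","scene"):
    C=cloud(n,np.load(n+"0.npz")['d']).reshape(-1,3)
    q=C[(np.hypot(C[:,0]-.53,C[:,1]-.237)<.09)&(C[:,2]>.047)&(C[:,2]<.06)][:,:2]
    for a in(27,28,29,30,31,32):
        t=np.radians(a);e=np.array([-np.sin(t),np.cos(t)]);v=(q-[.53,.237])@e
        print(n,a,'cheek spread',v[v>0].std().round(4),v[v<0].std().round(4),'mid',((v[v>0].mean()+v[v<0].mean())/2).round(4),'along',((q-[.53,.237])@[np.cos(t),np.sin(t)]).mean().round(4))
    b=C[(np.hypot(C[:,0]-.449,C[:,1]-.037)<.3)&(C[:,2]>.112)&(C[:,2]<.122)]
p=np.load("top0.npz")['p'];print('yellow,orange caps',ray("top",[(284,226),(227,269)],.116))
E
```

```text
[[-0.     0.429 -0.903]
 [ 0.001 -0.903 -0.429]
 [-1.    -0.001 -0.   ]] jaw yaw -64.57232986221993
[[0.6116 0.2041]
 [0.5153 0.1522]
 [0.4515 0.2626]
 [0.5974 0.2098]
 [0.5192 0.165 ]
 [0.465  0.2607]
 [0.5427 0.3056]]
edges 28.315599382112474 0.10944159419392159 -59.98064331906416 0.12748320975456123 ctr [0.5315684  0.23334531]
holes 29.82817849319147 30.013325564396162 -60.5041705999203 -60.22706895104216 ctr [0.53108828 0.23528366]
scene holes [[0.517  0.1682]
 [0.5407 0.3088]
 [0.5954 0.2129]]
top 27 cheek spread 0.003 0.003 mid -0.0028 along -0.0001
top 28 cheek spread 0.0028 0.0029 mid -0.0028 along -0.0001
top 29 cheek spread 0.0027 0.0028 mid -0.0028 along -0.0001
top 30 cheek spread 0.0027 0.0028 mid -0.0028 along -0.0
top 31 cheek spread 0.0027 0.0029 mid -0.0028 along -0.0
top 32 cheek spread 0.0029 0.003 mid -0.0028 along -0.0
scene 27 cheek spread 0.0031 0.0032 mid 0.0002 along 0.001
scene 28 cheek spread 0.003 0.003 mid 0.0001 along 0.0012
scene 29 cheek spread 0.0029 0.0029 mid 0.0001 along 0.0013
scene 30 cheek spread 0.0028 0.0028 mid 0.0001 along 0.0015
scene 31 cheek spread 0.0029 0.0029 mid 0.0001 along 0.0016
scene 32 cheek spread 0.003 0.003 mid 0.0 along 0.0018
yellow,orange caps [[ 0.41972861 -0.06426589  0.116     ]
 [ 0.33892738  0.04788663  0.116     ]]
```

Request:
{"op": "jog_arm", "data": {"rows": [0.0152, 0.0382, 0, 0, 0, 7.05, 0, 0.0152, 0.0382, 0, 0, 0, 7.05, 0, 0.0152, 0.0382, 0, 0, 0, 7.05, 0, 0.0152, 0.0382, 0, 0, 0, 7.05, 0, 0.0152, 0.0382, 0, 0, 0, 7.05, 0, 0.0152, 0.0382, 0, 0, 0, 7.05, 0, 0.0152, 0.0382, 0, 0, 0, 7.05, 0], "squeeze": 20}}

```text
time_s: 0.68
ee_pos: [0.3426, -0.2274, 0.2054]
eef_rot: [-2.202, 1.571, 2.25]
force: [0.7, -0.5, 0.7]
grip_width: 0.0941
```

Request:
{"op": "jog_arm", "data": {"rows": [0.0152, 0.0382, 0, 0, 0, 7.05, 0, 0.0152, 0.0382, 0, 0, 0, 7.05, 0, 0.0152, 0.0382, 0, 0, 0, 7.05, 0, 0.0152, 0.0382, 0, 0, 0, 7.05, 0, 0.0152, 0.0382, 0, 0, 0, 7.05, 0, 0.0152, 0.0382, 0, 0, 0, 7.05, 0, 0.0152, 0.0382, 0, 0, 0, 7.05, 0, 0, 0, 0, 0, 0, 0, 0]}}

```text
time_s: 1.35
ee_pos: [0.45, 0.0433, 0.2051]
eef_rot: [2.737, 1.57, 1.774]
force: [0.1, -1.1, -0.6]
grip_width: 0.0937
```

```bash
python3 - <<'E'
from h import *
from scipy.spatial.transform import Rotation as R
m=ctrl.camera_model("wrist");p,d=ctrl.camera("wrist");cv2.imwrite("pics/w1.png",p[:,:,::-1])
o=ctrl.get_obs();M=R.from_euler('xyz',o['eef_rot']).as_matrix();print(o['ee_pos'],o['qpos'].round(3),np.degrees(np.arctan2(M[1,1],M[0,1])),M[:,0])
K=m['K'];T=m['extrinsics']
hsv=cv2.cvtColor(p,cv2.COLOR_RGB2HSV);k,l,s,c=cv2.connectedComponentsWithStats(cv2.inRange(hsv,(100,120,40),(130,255,255)))
v,u=np.mgrid[:384,:512];x=(u-K[0,2])/K[0,0];y=(v-K[1,2])/K[1,1];r=np.hypot(x,y)+1e-9
D=np.stack([np.sin(r)*x/r,np.sin(r)*y/r,np.cos(r)],-1)@T[:3,:3].T
for i in range(1,k):
    if s[i,4]<200: continue
    P=D[l==i];P=T[:3,3]+P*((.116-T[2,3])/P[:,2])[:,None]
    print(c[i],s[i],P.mean(0),cv2.minEnclosingCircle((P[:,:2]*1000).astype(np.float32)))
E
```

```text
[0.44921901 0.04085457 0.20494963] [ 0.009  0.079  1.786  0.     1.279 -0.593] 34.4912710328483 [-9.61527898e-04  2.24823254e-04 -9.99999512e-01]
[254.51663128 191.92144374] [ 234  170   42   44 1413] [0.44527944 0.04061333 0.116     ] ((445.8023681640625, 40.88194274902344), 21.49066162109375)
[394.21212121 263.63101604] [378 249  30  35 561] [0.62159049 0.06077666 0.116     ] ((621.8738403320312, 55.83249282836914), 28.709463119506836)
```

View pics/w1.png

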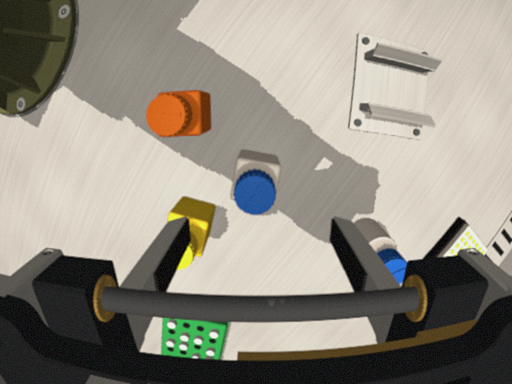

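The wrist view shows the square bottle's cap at (255,192), between and ahead of the fingers. The jig is at the upper right and the decoys are clear of the fingers. I'll check again once the arm has settled.

```bash
cat >> h.py <<'E'
def wcap(tag=None,z=.116):
    m=ctrl.camera_model("wrist");p,d=ctrl.camera("wrist")
    if tag: cv2.imwrite(f"pics/{tag}.png",p[:,:,::-1])
    K=m['K'];T=m['extrinsics']
    hsv=cv2.cvtColor(p,cv2.COLOR_RGB2HSV);k,l,s,c=cv2.connectedComponentsWithStats(cv2.inRange(hsv,(100,120,40),(130,255,255)))
    v,u=np.mgrid[:384,:512];x=(u-K[0,2])/K[0,0];y=(v-K[1,2])/K[1,1];r=np.hypot(x,y)+1e-9
    Dc=np.stack([np.sin(r)*x/r,np.sin(r)*y/r,np.cos(r)],-1)
    W=T[:3,3]+(Dc*(d/Dc[...,2])[...,None])@T[:3,:3].T
    for i in range(1,k):
        if s[i,4]<200: continue
        q=W[l==i];t=q[np.abs(q[:,2]-z)<.004]
        if len(t)>50: print('wcap',c[i],len(t),cv2.minEnclosingCircle((t[:,:2]*1000).astype(np.float32)),cv2.fitEllipse(cv2.convexHull((t[:,:2]*1000).astype(np.float32))) ,t[:,2].mean())
    return p,d,W
E
python3 - <<'E'
from h import *
o=ctrl.get_obs();print(o['ee_pos'],o['time_s'],o['joint_vel'].round(3))
wcap()
o=ctrl.get_obs();print(o['ee_pos'],o['time_s'])
E
```

```text
[0.44921901 0.04085457 0.20494963] 1.4 [-0.085 -0.028  0.034 -0.01   0.005  0.022]
wcap [256.67230444 190.49400987] 1269 ((446.3086242675781, 38.93111801147461), 19.922252655029297) ((446.5081787109375, 38.542999267578125), (38.35820770263672, 39.14019012451172), 101.37248229980469) 0.11599146634777922
wcap [394.60876369 262.25039124] 402 ((628.694091796875, 52.085418701171875), 19.336084365844727) ((630.2554321289062, 56.58612060546875), (26.605812072753906, 43.37385177612305), 80.22010040283203) 0.11599714838112052
[0.44881195 0.03917542 0.20497526] 1.45
```

Request:
{"op": "jog_arm", "data": {"rows": [-0.0005, -0.0005, -0.03, 0, 0, 0, 0, 0, 0, -0.03, 0, 0, 0, 0, 0, 0, -0.03, 0, 0, 0, 0, 0, 0, -0.02, 0, 0, 0, 0, 0, 0, -0.011, 0, 0, 0, 0.15, 0, 0, 0, 0, 0, 0, 0.3]}}

```text
time_s: 1.95
ee_pos: [0.4469, 0.0363, 0.0823]
eef_rot: [-2.135, 1.567, -3.113]
force: [-0.5, 0.4, -0.1]
grip_width: 0.0841
```

```bash
python3 - <<'E'
from h import *
o=ctrl.get_obs();print(o['ee_pos'],o['time_s'],o['grip_width'],o['force'])
wcap("w2")
p,d=ctrl.camera("top");cv2.imwrite("pics/top2.png",cv2.resize(p[140:260,170:300,::-1],(650,600)))
E
```

```text
[0.44687841 0.03625743 0.08232467] 1.95 0.08409343466182656 [-0.50557513  0.36567527 -0.11836406]
wcap [261.9955104  243.97802457] 3510 ((446.19708251953125, 38.86790084838867), 19.98332977294922) ((446.131103515625, 38.88477325439453), (39.01634979248047, 39.41460037231445), 69.44515991210938) 0.11608666083654046
```

View pics/w2.png

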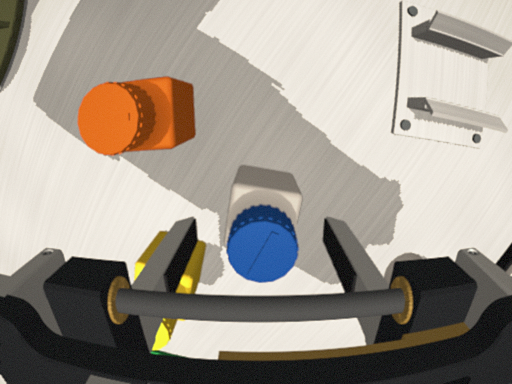

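Request:
{"op": "jog_arm", "data": {"rows": [0, 0, 0, 0, 0, 0, 0.5, 0, 0, 0, 0, 0, 0, 0.7, 0, 0, 0, 0, 0, 0, 0.9, 0, 0, 0, 0, 0, 0, 1, 0, 0, 0, 0, 0, 0, 1, 0, 0, 0, 0, 0, 0, 1, 0, 0, 0, 0, 0, 0, 1], "squeeze": 20}}

```text
time_s: 2.63
ee_pos: [0.4485, 0.0376, 0.0846]
eef_rot: [0.824, 1.571, -0.151]
force: [-0.9, -0.4, 2.5]
grip_width: 0.0397
```

```bash
python3 - <<'E'
from h import *
o=ctrl.get_obs();print(o['ee_pos'],o['time_s'],o['grip_width'],o['force'],o['moment'])
wcap("w3")
E
```

```text
[0.44854193 0.03760655 0.08461293] 2.6333 0.039743377115055704 [-0.91515277 -0.42200556  2.49757369] [-0.00648688 -0.08749938  0.01935786]
wcap [259.73766234 242.73719008] 3499 ((446.6053466796875, 39.542579650878906), 20.633075714111328) ((446.84381103515625, 39.20296096801758), (39.4003791809082, 40.58122253417969), 127.92899322509766) 0.11615436750859894
```

View pics/w3.png

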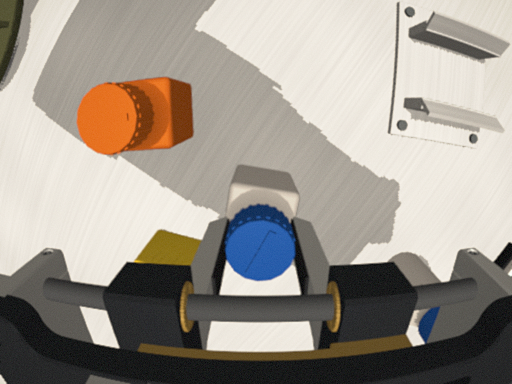

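Request:
{"op": "jog_arm", "data": {"rows": [0, 0, 0.01, 0, 0, 0, 1, 0, 0, 0.025, 0, 0, 0, 1, 0, 0, 0.025, 0, 0, 0, 1, 0, 0, 0.02, 0, 0, 0, 1, 0, 0, 0, 0, 0, 0, 1, 0, 0, 0, 0, 0, 0, 1]}}

```text
time_s: 3.18
ee_pos: [0.4487, 0.0376, 0.1651]
eef_rot: [0.984, 1.569, 0.009]
force: [0.1, -0.2, -1.5]
grip_width: 0.0397
```

Request:
{"op": "jog_arm", "data": {"rows": [0.0075, 0.019, 0, 0, 0, 1, 1, 0.015, 0.036, 0, 0, 0, 1, 1, 0.015, 0.036, 0, 0, 0, 1, 1, 0.015, 0.036, 0, 0, 0, 1, 1, 0.015, 0.036, 0, 0, 0, 1, 1, 0.0105, 0.026, 0, 0, 0, 1, 1, 0.0045, 0.01, 0, 0, 0, 0, 1, 0, 0, 0, 0, 0, 0, 1]}}

```text
time_s: 3.85
ee_pos: [0.5306, 0.238, 0.1624]
eef_rot: [-1.956, 1.568, -2.825]
force: [-0.3, 0.2, -1.9]
grip_width: 0.0395
```

Request:
{"op": "jog_arm", "data": {"rows": [0, 0, 0, 0, 0, 0, 1, 0, 0, 0, 0, 0, 0, 1, 0, 0, 0, 0, 0, 0, 1]}}

```text
time_s: 4.1
ee_pos: [0.5307, 0.2353, 0.1644]
eef_rot: [-1.61, 1.57, -2.482]
force: [0.8, 0.3, -0.7]
grip_width: 0.0392
```

```bash
python3 - <<'E'
from h import *
from scipy.spatial.transform import Rotation as R
o=ctrl.get_obs();print(o['ee_pos'],o['time_s'],o['grip_width'],o['force'],o['moment'],o['qpos'].round(3))
M=R.from_euler('xyz',o['eef_rot']).as_matrix();print(np.degrees(np.arctan2(M[1,1],M[0,1])))
wcap("w4",.191)
for n in("top","scene"):
    p,d=ctrl.camera(n);np.savez(n+"4.npz",p=p,d=d);C=cloud(n,d)
    x0,y0,x1,y1=dict(top=(90,120,240,240),scene=(290,120,410,270))[n]
    cv2.imwrite(f"pics/{n}4.png",cv2.resize(p[y0:y1,x0:x1,::-1],None,fx=4,fy=4))
    q=C[y0:y1,x0:x1].reshape(-1,3);rgb=p[y0:y1,x0:x1].reshape(-1,3).astype(int)
    w=q[(np.abs(q[:,2]-.1455)<.004)&(rgb[:,2]<rgb[:,0]+25)&(np.hypot(q[:,0]-.531,q[:,1]-.236)<.05)]
    if len(w)>20: print(n,'shoulder',len(w),w.mean(0),cv2.minAreaRect((w[:,:2]*1000).astype(np.float32)))
E
```

```text
[0.5307242  0.23530167 0.16439617] 4.1 0.039224140800597294 [ 0.79814473  0.26740465 -0.72123552] [-0.01594377 -0.18241258 -0.02257162] [ 0.354  0.403  1.481 -0.     1.259 -0.345]
40.04402035474258
wcap [259.7532529  242.67116158] 671 ((529.4127807617188, 236.45492553710938), 20.79439353942871) ((528.8342895507812, 236.92308044433594), (39.495174407958984, 40.787479400634766), 135.15582275390625) 0.19241676106943773
scene shoulder 125 [0.5462038  0.23225201 0.14645631] ((531.3242797851562, 235.24951171875), (51.114933013916016, 48.81905746459961), 31.081844329833984)
```

View pics/w4.png

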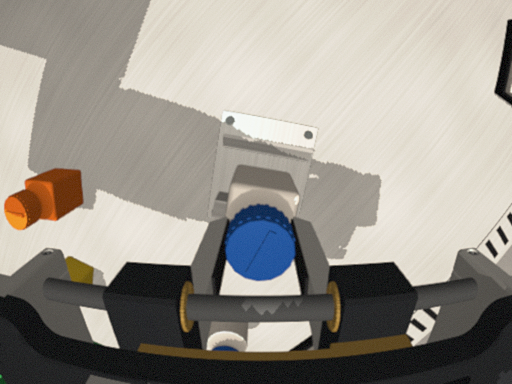

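View pics/scene4.png

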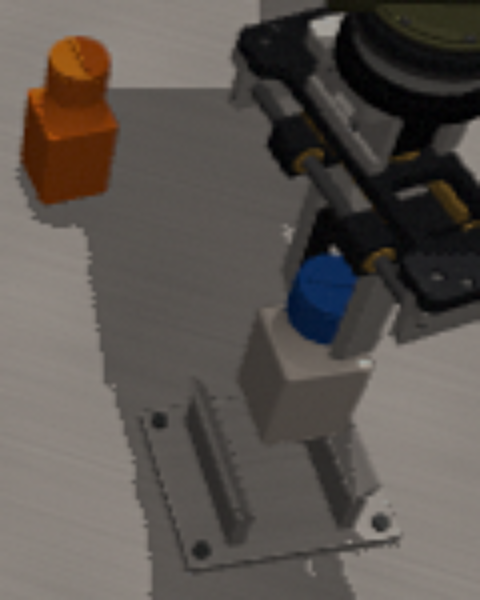

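View pics/top4.png

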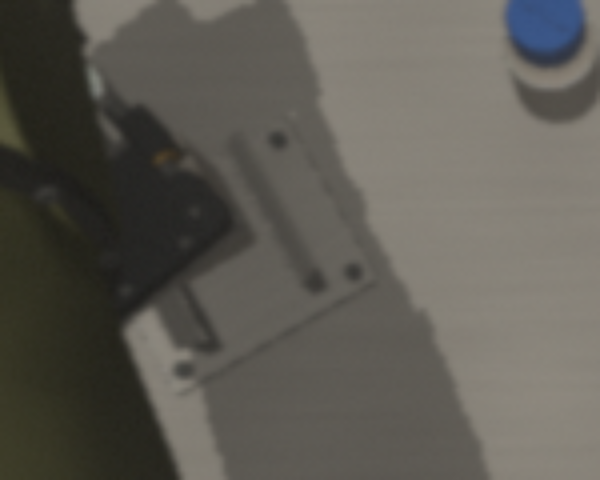

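The bottle hangs upright over the channel. The scene view's shoulder fit puts it at (0.531, 0.235) with yaw about 31°, and the jig centre is about (0.531, 0.2365) with yaw 30°. I'll lower it now.

Request:
{"op": "jog_arm", "data": {"rows": [0, 0.001, -0.015, 0, 0, -0.5, 1, 0, 0, -0.015, 0, 0, 0, 1, 0, 0, -0.013, 0, 0, 0, 1, 0, 0, -0.01, 0, 0, 0, 1, 0, 0, -0.008, 0, 0, 0, 1, 0, 0, -0.005, 0, 0, 0, 1, 0, 0, 0, 0, 0, 0, 1]}}

```text
time_s: 4.83
ee_pos: [0.5307, 0.2374, 0.0977]
eef_rot: [-1.888, 1.57, -2.767]
force: [0.1, -0.7, -1.3]
grip_width: 0.0396
```

Request:
{"op": "jog_arm", "data": {"rows": [0, 0, -0.003, 0, 0, 0, 1, 0, 0, -0.002, 0, 0, 0, 1, 0, 0, 0, 0, 0, 0, 1]}}

```text
time_s: 5.08
ee_pos: [0.531, 0.2376, 0.0935]
eef_rot: [1.247, 1.571, 0.368]
force: [0.9, -0.1, -1.3]
grip_width: 0.0395
```

```bash
python3 - <<'E'
from h import *
o=ctrl.get_obs();print(o['ee_pos'],o['time_s'],o['grip_width'],o['force'],o['moment'],o['qpos'].round(3))
wcap("w5",.125)
p,d=ctrl.camera("scene");cv2.imwrite("pics/scene5.png",cv2.resize(p[120:270,290:410,::-1],None,fx=4,fy=4))
E
```

```text
[0.53099362 0.23760081 0.09346569] 5.0833 0.03947800243863815 [ 0.90374286 -0.06329934 -1.27713607] [-0.01088303 -0.11464161  0.04101612] [ 0.358  0.481  1.544  0.     1.116 -0.334]
wcap [259.75017726 242.69368944] 3475 ((529.2764282226562, 238.86846923828125), 20.632205963134766) ((529.125244140625, 239.06814575195312), (39.50004577636719, 40.50162124633789), 132.4154510498047) 0.12493340263655328
```

View pics/scene5.png

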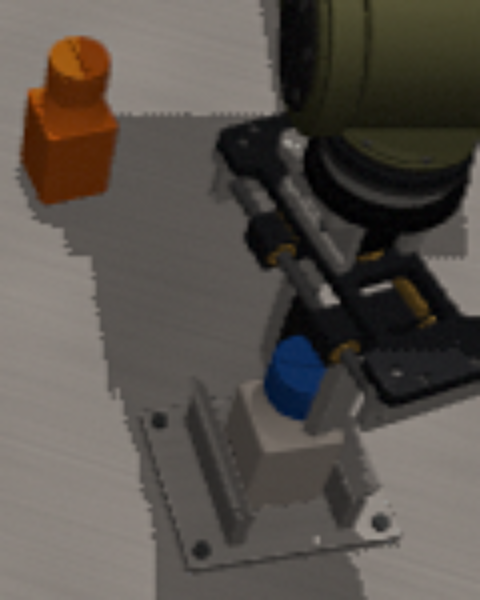

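View pics/w5.png

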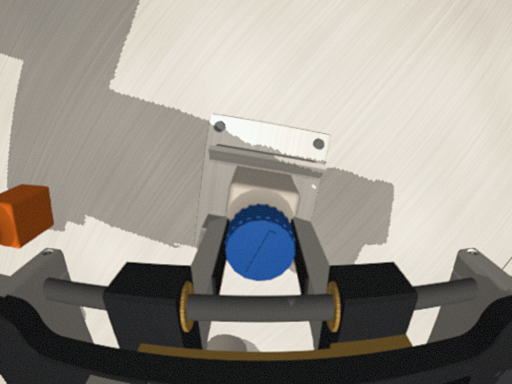

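The bottle is between the cheeks at about mid-length in the scene view (290,450). I'll lower the last millimetre until it touches.

Request:
{"op": "jog_arm", "data": {"rows": [0, 0, -0.0005, 0, 0, 0, 1, 0, 0, -0.0005, 0, 0, 0, 1, 0, 0, 0, 0, 0, 0, 1, 0, 0, 0, 0, 0, 0, 1]}}

```text
time_s: 5.52
ee_pos: [0.5311, 0.2376, 0.0927]
eef_rot: [1.131, 1.57, 0.252]
force: [-0.6, -0.1, 1.0]
grip_width: 0.0396
```

Request:
{"op": "jog_arm", "data": {"rows": [0, 0, 0, 0, 0, -4, 1, 0, 0, 0, 0, 0, -4, 1, 0, 0, 0, 0, 0, -4, 1, 0, 0, 0, 0, 0, -4, 1, 0, 0, 0, 0, 0, 0, 1], "squeeze": 20}}

```text
time_s: 5.93
ee_pos: [0.5311, 0.2376, 0.0927]
eef_rot: [1.285, 1.57, 0.123]
force: [-0.3, -0.1, 0.2]
grip_width: 0.0401
```

```bash
cat > s.py <<'E'
from h import *
from scipy.spatial.transform import Rotation as R
o=ctrl.get_obs();M=R.from_euler('xyz',o['eef_rot']).as_matrix();print(o['ee_pos'].round(4),o['time_s'],o['grip_width'],o['force'].round(2),o['moment'].round(3),'jaw',np.degrees(np.arctan2(M[1,1],M[0,1])).round(2))
E
python3 s.py
```

```text
[0.5311 0.2376 0.0927] 5.9333 0.04006933476717129 [-0.29 -0.13  0.16] [-0.109 -0.2    0.002] jaw 23.44
```

Request:
{"op": "jog_arm", "data": {"rows": [0, 0, 0, 0, 0, -4, 1, 0, 0, 0, 0, 0, -4, 1, 0, 0, 0, 0, 0, -4, 1, 0, 0, 0, 0, 0, -4, 1]}}

```text
time_s: 6.27
ee_pos: [0.5311, 0.2376, 0.0927]
eef_rot: [1.388, 1.57, -0.05]
force: [-0.3, -1.3, 1.9]
grip_width: 0.0396
```

```bash
python3 s.py; python3 -c "
from h import *
wcap('w6',.125)"
```

```text
[0.5311 0.2376 0.0927] 6.2667 0.03956980770599133 [-0.32 -1.29  1.87] [-0.217 -0.102  0.098] jaw 7.59
wcap [259.66045304 242.76238792] 3409 ((529.8657836914062, 239.8126220703125), 20.499773025512695) ((529.7042846679688, 239.11004638671875), (38.92899703979492, 40.21537780761719), 87.99637603759766) 0.1242421664059789
```

View pics/w6.png

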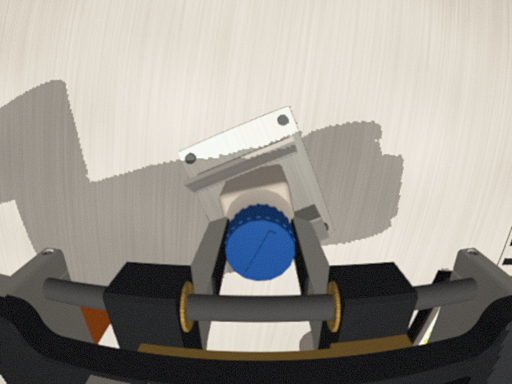

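Request:
{"op": "jog_arm", "data": {"rows": [0, 0, 0, 0, 0, -4, 1, 0, 0, 0, 0, 0, -4, 1, 0, 0, 0, 0, 0, -4, 1, 0, 0, 0, 0, 0, -4, 1]}}

```text
time_s: 6.65
ee_pos: [0.5311, 0.2375, 0.0927]
eef_rot: [1.562, 1.57, -0.154]
force: [0.5, -2.0, 1.7]
grip_width: 0.0398
```

```bash
python3 s.py
```

```text
[0.5311 0.2375 0.0927] 6.65 0.03980139800842018 [ 0.47 -2.05  1.67] [-0.294 -0.084  0.069] jaw -8.34
```

Request:
{"op": "jog_arm", "data": {"rows": [0, 0, 0, 0, 0, -3, 1, 0, 0, 0, 0, 0, -3, 1, 0, 0, 0, 0, 0, -3, 1]}}

```text
time_s: 6.9
ee_pos: [0.531, 0.2379, 0.0927]
eef_rot: [2.652, 1.57, 0.781]
force: [0.2, 2.3, 1.4]
grip_width: 0.0395
```

```bash
python3 s.py; python3 -c "
from h import *
wcap('w7',.125)"
```

```text
[0.531  0.2379 0.0927] 6.9 0.039535359686456197 [0.17 2.31 1.4 ] [ 0.41  -0.029  0.58 ] jaw -17.25
wcap [259.67573321 244.16603595] 3372 ((529.8616943359375, 238.37567138671875), 20.417478561401367) ((529.7442626953125, 238.333984375), (39.49455642700195, 39.89071273803711), 28.15510368347168) 0.12420484922679763
```

Request:
{"op": "jog_arm", "data": {"rows": [0, 0, 0, 0, 0, -3, 1, 0, 0, 0, 0, 0, -3, 1, 0, 0, 0, 0, 0, -3, 1]}}

```text
time_s: 7.2
ee_pos: [0.5312, 0.2379, 0.0927]
eef_rot: [2.5, 1.57, 0.472]
force: [-0.1, 1.0, 0.1]
grip_width: 0.0396
```

```bash
python3 s.py; python3 -c "
from h import *
wcap('w8',.125)"
```

```text
[0.5312 0.2379 0.0927] 7.2 0.03957880075957911 [-0.08  0.98  0.15] [ 0.094 -0.081  0.657] jaw -26.22
wcap [259.76200565 244.3170904 ] 3396 ((529.8344116210938, 238.2680206298828), 20.511138916015625) ((529.8070068359375, 238.13905334472656), (39.53013229370117, 40.566673278808594), 71.75225830078125) 0.12418426507389653
```

View pics/w8.png

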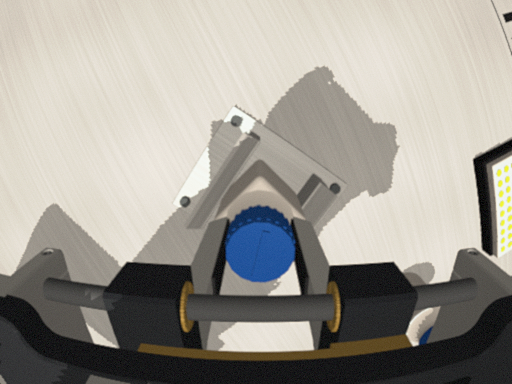

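The moment jumped from about 0.1 to 0.65 N·m. The mark on the cap now rotates relative to the fingers, from tilted at (265,240) to nearly upright, so the cap is at its stop and the fingers slip. I'll release and retreat straight up.

Request:
{"op": "jog_arm", "data": {"rows": [0, 0, 0, 0, 0, -2, 1, 0, 0, 0, 0, 0, 0, 1, 0, 0, 0, 0, 0, 0, 0.4, 0, 0, 0, 0, 0, 0, 0.2, 0, 0, 0, 0, 0, 0, 0, 0, 0, 0, 0, 0, 0, 0, 0, 0, 0, 0, 0, 0, 0]}}

```text
time_s: 7.83
ee_pos: [0.5309, 0.2375, 0.0923]
eef_rot: [-0.83, 1.571, -2.895]
force: [0.2, -1.0, 0.3]
grip_width: 0.0696
```

```bash
python3 s.py; python3 -c "
from h import *
wcap('w9',.124)"
```

```text
[0.5309 0.2375 0.0923] 7.8333 0.06963839345366948 [ 0.21 -0.98  0.26] [-0.046  0.013 -0.019] jaw -28.34
wcap [259.39726356 243.72923668] 3467 ((529.91796875, 238.6725616455078), 20.26911163330078) ((529.990966796875, 238.5230255126953), (39.11048889160156, 40.29169845581055), 141.69879150390625) 0.12402978812371623
```

View pics/w9.png

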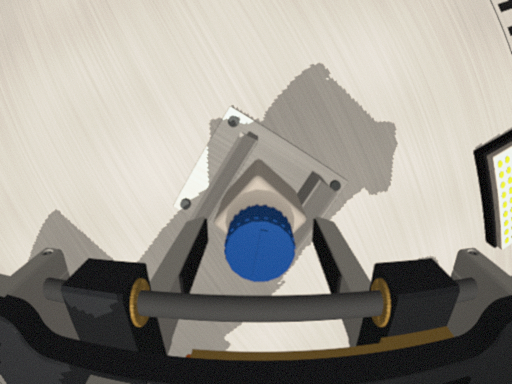

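The fingers are open on both sides of the cap at (260,244), and the bottle is upright. I'll raise the arm clear.

Request:
{"op": "jog_arm", "data": {"rows": [0, 0, 0, 0, 0, 0, 0, 0, 0, 0, 0, 0, 0, 0, 0, 0, 0.015, 0, 0, 0, 0, 0, 0, 0.03, 0, 0, 0, 0, 0, 0, 0.035, 0, 0, 0, 0, 0, 0, 0.035, 0, 0, 0, 0, 0, 0, 0.03, 0, 0, 0, 0]}}

```text
time_s: 8.47
ee_pos: [0.5309, 0.2376, 0.24]
eef_rot: [2.445, 1.569, 0.379]
force: [0.0, -0.6, -0.4]
grip_width: 0.0941
```

Request:
{"op": "jog_arm", "data": {"rows": [-0.02, -0.03, 0, 0, 0, 0, 0, -0.02, -0.035, 0, 0, 0, 0, 0, -0.02, -0.035, 0, 0, 0, 0, 0, -0.02, -0.035, 0, 0, 0, 0, 0, -0.02, -0.035, 0, 0, 0, 0, 0, -0.02, -0.035, 0, 0, 0, 0, 0, 0, 0, 0, 0, 0, 0, 0]}}

```text
time_s: 9.05
ee_pos: [0.4086, 0.0288, 0.2378]
eef_rot: [1.093, 1.57, -0.977]
force: [-0.7, 0.2, -0.0]
grip_width: 0.0936
```

```bash
python3 - <<'E'
from h import *
import s
for n in("top","scene"):
    p,d=ctrl.camera(n);C=cloud(n,d)
    x0,y0,x1,y1=dict(top=(90,100,250,220),scene=(250,140,410,280))[n]
    cv2.imwrite(f"pics/{n}9.png",cv2.resize(p[y0:y1,x0:x1,::-1],None,fx=4,fy=4))
    q=C[y0:y1,x0:x1].reshape(-1,3);rgb=p[y0:y1,x0:x1].reshape(-1,3).astype(int)
    near=lambda z,t,c,r:q[(np.abs(q[:,2]-z)<t)&(np.hypot(q[:,0]-c[0],q[:,1]-c[1])<r)]
    for nm,w in(('shoulder',near(.078,.004,(.531,.237),.045)),('cap',near(.124,.003,(.531,.237),.03)),('roundcap',near(.116,.003,(.631,.05),.03))):
        if len(w)>20: print(n,nm,len(w),w.mean(0).round(4),cv2.minAreaRect((w[:,:2]*1000).astype(np.float32)))
E
```

```text
[0.4086 0.0288 0.2378] 9.05 0.09359955554767044 [-0.73  0.22 -0.03] [-0.005 -0.108  0.007] jaw -28.56
top shoulder 154 [0.5266 0.2287 0.0779] ((528.6669311523438, 228.78147888183594), (35.08988571166992, 65.76740264892578), 61.677894592285156)
top cap 297 [0.5317 0.235  0.1234] ((532.0064697265625, 235.39651489257812), (37.59095764160156, 38.45808410644531), 12.879831314086914)
top roundcap 277 [0.6322 0.048  0.1159] ((632.24365234375, 47.947269439697266), (36.85653305053711, 39.669898986816406), 89.35968017578125)
scene shoulder 156 [0.5422 0.2362 0.0779] ((531.3324584960938, 237.79859924316406), (48.420379638671875, 49.1110725402832), 18.010902404785156)
scene cap 210 [0.5311 0.2373 0.1236] ((530.3790283203125, 237.38272094726562), (38.292476654052734, 37.8758430480957), 1.3821543455123901)
scene roundcap 224 [0.6315 0.0512 0.1156] ((631.3637084960938, 51.489845275878906), (37.76512908935547, 38.07344436645508), 76.14183807373047)
```

View pics/scene9.png

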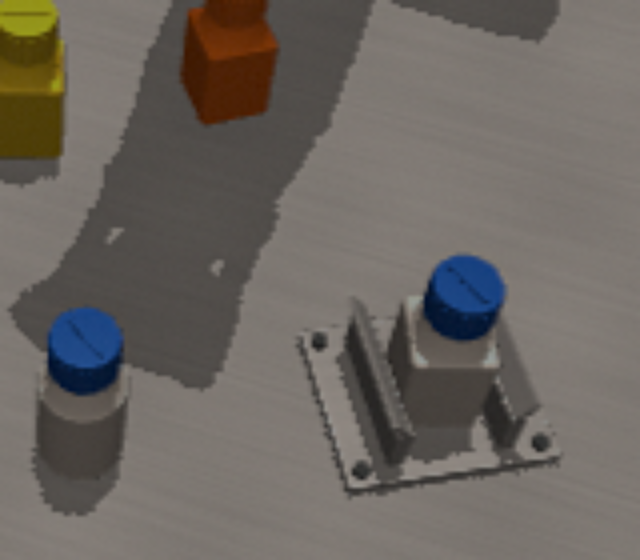

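View pics/top9.png

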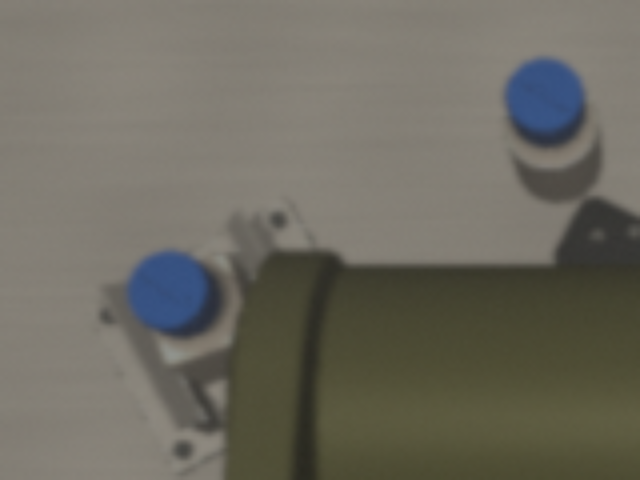

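The bottle stands upright in the jig and the round one hasn't moved. Before handing in I'll check the cap's turn from its mark.

```bash
python3 - <<'E'
from h import *
out=[]
def line(n,p,c,z):
    # rectify cap top onto a metric patch, darkest straight streak by PCA of dark pixels
    m=ctrl.camera_model(n);K=m['K'];T=np.linalg.inv(m['extrinsics'])
    N=200;g=(np.arange(N)-N/2)/N*.036
    Y,X=np.meshgrid(-g,g) # up=+x, right=-y
    X=-np.meshgrid(g,g)[1]; Y=-np.meshgrid(g,g)[0]
    P=np.stack([X+c[0],Y+c[1],0*X+z],-1)@T[:3,:3].T+T[:3,3]
    u=(P[...,0]/P[...,2]*K[0,0]+K[0,2]).astype(np.float32);v=(P[...,1]/P[...,2]*K[1,1]+K[1,2]).astype(np.float32)
    a=cv2.remap(p,u,v,cv2.INTER_CUBIC)
    out.append(a[:,:,::-1])
    b=a[:,:,2].astype(float);r=np.hypot(X,Y)<.014
    b=cv2.GaussianBlur(b,(0,0),30)-b;t=np.percentile(b[r],88);k=r&(b>t)
    w=np.maximum(b-t,0)*r
    x=Y*0-Y; y=X   # right, up
    mx=(w*x).sum()/w.sum();my=(w*y).sum()/w.sum()
    C=np.array([[(w*(x-mx)**2).sum(),(w*(x-mx)*(y-my)).sum()],[0,(w*(y-my)**2).sum()]]);C[1,0]=C[0,1]
    e,V=np.linalg.eigh(C);print(n,'angle right-up deg',np.degrees(np.arctan2(V[1,1],V[0,1]))%180,'elong',np.sqrt(e[1]/e[0]))
line("top",np.load("top0.npz")['p'],(.4492,.0359),.116)
line("scene",np.load("scene0.npz")['p'],(.4482,.038),.116)
for n,c in(("top",(.532,.2354)),("scene",(.5305,.2374))):
    p,d=ctrl.camera(n);line(n,p,c,.124)
cv2.imwrite("pics/lines.png",np.hstack(out))
E
```

```text
top angle right-up deg 6.547847639544841 elong 8.200730762901726
scene angle right-up deg 5.827877763354223 elong 9.360921962231947
top angle right-up deg 144.48063358657333 elong 6.745872515098038
scene angle right-up deg 145.67443580911248 elong 10.9352426040112
```

View pics/lines.png

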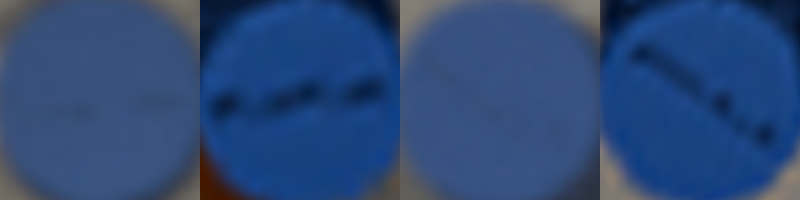

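```bash
python3 - <<'E'
import cv2,numpy as np
o=[]
for k in(3,5,6,7,8,9):
    a=cv2.imread(f"pics/w{k}.png")[200:290,215:305]
    o.append(cv2.resize(a,(260,260),interpolation=cv2.INTER_CUBIC))
cv2.imwrite("pics/marks.png",np.vstack([np.hstack(o[:3]),np.hstack(o[3:])]))
E
```

```text
(no output)
```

View pics/marks.png

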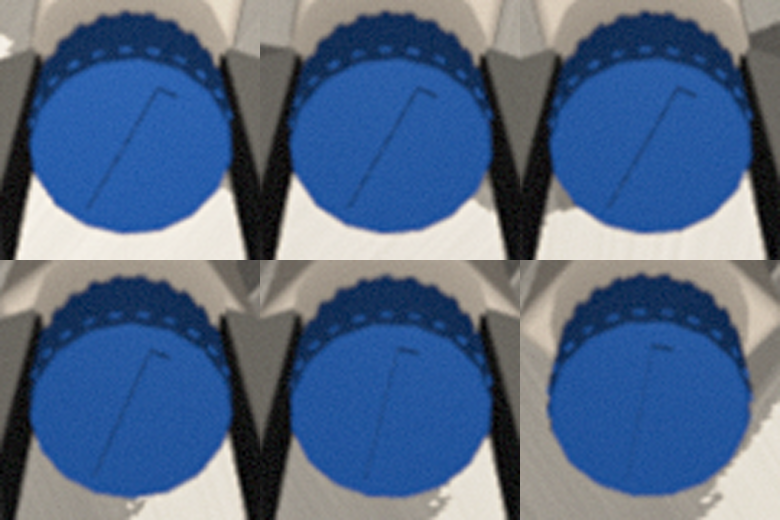

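The mark says the cap turned about 36–38° relative to the bottle, which reaches the stop only if it started near 0.35 rad. The moment clearly showed a stop, but the mark also sprang back a few degrees on release. There is plenty of time, so I'll re-grip and verify.

Request:
{"op": "jog_arm", "data": {"rows": [0.02, 0.035, 0, 0, 0, 0, 0, 0.02, 0.035, 0, 0, 0, 0, 0, 0.02, 0.035, 0, 0, 0, 0, 0, 0.02, 0.035, 0, 0, 0, 0, 0, 0.02, 0.035, 0, 0, 0, 0, 0, 0.02, 0.03, 0, 0, 0, 0, 0, 0, 0, 0, 0, 0, 0, 0, 0, 0, 0, 0, 0, 0, 0]}}

```text
time_s: 9.92
ee_pos: [0.5308, 0.2399, 0.2356]
eef_rot: [-0.716, 1.568, -2.778]
force: [-0.3, 0.4, -0.3]
grip_width: 0.0941
```

Request:
{"op": "jog_arm", "data": {"rows": [0, 0, 0, 0, 0, 0, 0, 0, 0, -0.03, 0, 0, 0, 0, 0, 0, -0.035, 0, 0, 0, 0, 0, 0, -0.035, 0, 0, 0, 0, 0, 0, -0.03, 0, 0, 0, 0, 0, 0, -0.015, 0, 0, 0, 0, 0, 0, 0, 0, 0, 0, 0.3, 0, 0, 0, 0, 0, 0, 0.6]}}

```text
time_s: 10.58
ee_pos: [0.5309, 0.2371, 0.0931]
eef_rot: [0.134, 1.571, -1.933]
force: [-0.2, -1.1, 0.3]
grip_width: 0.0841
```

Request:
{"op": "jog_arm", "data": {"rows": [0, 0, 0, 0, 0, 0, 0.8, 0, 0, 0, 0, 0, 0, 1, 0, 0, 0, 0, 0, 0, 1, 0, 0, 0, 0, 0, 0, 1, 0, 0, 0, 0, 0, 0, 1, 0, 0, 0, 0, 0, 0, 1], "squeeze": 20}}

```text
time_s: 11.08
ee_pos: [0.531, 0.2376, 0.0927]
eef_rot: [2.376, 1.57, 0.31]
force: [-0.2, 0.1, 0.8]
grip_width: 0.0439
```

```bash
python3 s.py; python3 -c "
from h import *
p,d,W=wcap('w10',.124);np.savez('w10.npz',p=p,W=W)"
```

```text
[0.531  0.2376 0.0927] 11.0833 0.04385259469435928 [-0.23  0.09  0.75] [-0.058 -0.079 -0.044] jaw -28.37
wcap [259.19852592 243.71754636] 3443 ((530.0440063476562, 238.69366455078125), 20.450563430786133) ((530.029052734375, 238.59645080566406), (39.769287109375, 40.08754348754883), 20.99863624572754) 0.12403756436221867
```

View pics/w10.png

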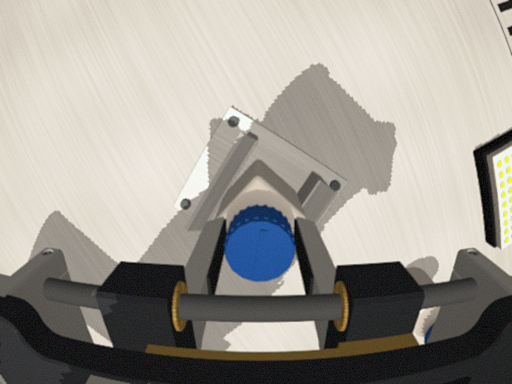

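The jaws are almost shut on the cap at (259,244). I'll finish closing and turn in small steps, watching the moment.

Request:
{"op": "jog_arm", "data": {"rows": [0, 0, 0, 0, 0, 0, 1, 0, 0, 0, 0, 0, 0, 1, 0, 0, 0, 0, 0, 0, 1]}}

```text
time_s: 11.38
ee_pos: [0.531, 0.2377, 0.0926]
eef_rot: [-3.119, 1.571, 1.098]
force: [-1.1, 1.1, 1.5]
grip_width: 0.0399
```

```bash
python3 s.py; python3 -c "
from h import *
wcap('w11',.124)"
```

```text
[0.531  0.2377 0.0926] 11.3833 0.03992088500596581 [-1.14  1.1   1.51] [ 0.084  0.223 -0.021] jaw -28.37
wcap [259.72356958 243.70167177] 3491 ((530.2681274414062, 238.6303253173828), 20.72412109375) ((530.2517700195312, 238.537353515625), (39.78706741333008, 40.63029479980469), 45.74434280395508) 0.12405449149413673
```

Request:
{"op": "jog_arm", "data": {"rows": [0, 0, 0, 0, 0, -3, 1, 0, 0, 0, 0, 0, 0, 1]}}

```text
time_s: 11.6
ee_pos: [0.5309, 0.2376, 0.0926]
eef_rot: [1.071, 1.571, -1.049]
force: [-1.0, 0.2, 2.6]
grip_width: 0.0395
```

```bash
python3 s.py
```

```text
[0.5309 0.2376 0.0926] 11.6 0.03949912062931297 [-1.04  0.22  2.63] [-0.031  0.227  0.533] jaw -31.47
```

Request:
{"op": "jog_arm", "data": {"rows": [0, 0, 0, 0, 0, -3, 1, 0, 0, 0, 0, 0, 0, 1]}}

```text
time_s: 11.77
ee_pos: [0.5311, 0.2377, 0.0925]
eef_rot: [2.546, 1.57, 0.375]
force: [-0.5, 0.4, 2.1]
grip_width: 0.0393
```

```bash
python3 s.py
```

```text
[0.5311 0.2377 0.0925] 11.7667 0.03931874487229726 [-0.47  0.42  2.13] [0.121 0.029 0.361] jaw -34.41
```

Request:
{"op": "jog_arm", "data": {"rows": [0, 0, 0, 0, 0, -3, 1, 0, 0, 0, 0, 0, -3, 1, 0, 0, 0, 0, 0, 0, 1]}}

```text
time_s: 12.02
ee_pos: [0.531, 0.2377, 0.0925]
eef_rot: [2.318, 1.571, 0.042]
force: [-0.3, 0.7, 2.1]
grip_width: 0.0394
```

```bash
python3 s.py; python3 -c "
from h import *
wcap('w12',.124)
a=[cv2.resize(cv2.imread(f'pics/w{k}.png')[150:290,215:305],(386,600),interpolation=cv2.INTER_CUBIC) for k in(11,12)]
cv2.imwrite('pics/cmp.png',np.hstack(a))"
```

```text
[0.531  0.2377 0.0925] 12.0167 0.03935478910959788 [-0.27  0.69  2.13] [0.116 0.043 0.358] jaw -40.37
wcap [259.73438234 243.74260216] 3501 ((530.3306884765625, 238.49400329589844), 20.656742095947266) ((530.306884765625, 238.5701446533203), (39.809879302978516, 40.43582534790039), 49.26073455810547) 0.12401932982236237
```

View pics/cmp.png

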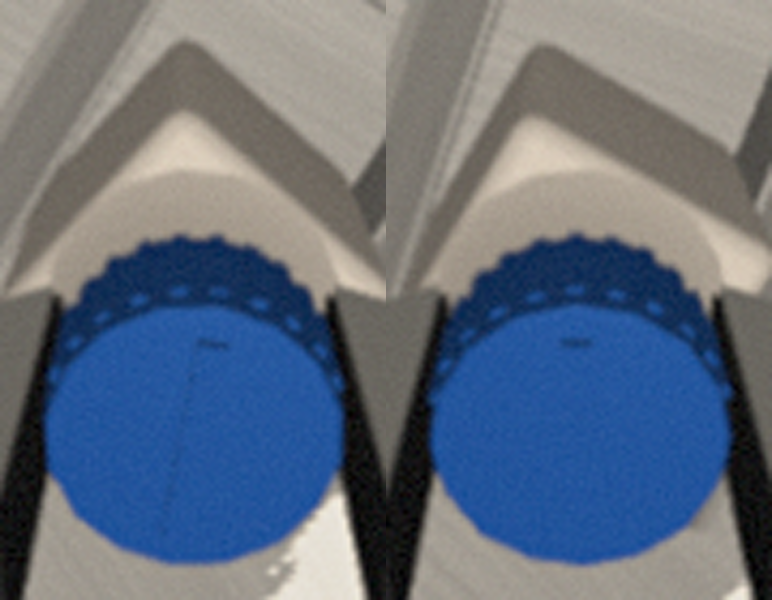

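The moment rose to 0.53 N·m within 3° of turn, then the fingers slipped. The mark turned relative to the pads, from a visible line at (180,450) to nearly edge-on. The stop is confirmed. I'll ease the grip so the cap unwinds gently, then open and retreat.

Request:
{"op": "jog_arm", "data": {"rows": [0, 0, 0, 0, 0, 0, 1, 0, 0, 0, 0, 0, 0, 1, 0, 0, 0, 0, 0, 0, 1], "squeeze": 5}}

```text
time_s: 12.32
ee_pos: [0.531, 0.2375, 0.0924]
eef_rot: [-2.037, 1.571, 1.972]
force: [0.2, 1.0, 1.2]
grip_width: 0.0398
```

Request:
{"op": "jog_arm", "data": {"rows": [0, 0, 0, 0, 0, 0, 0.4, 0, 0, 0, 0, 0, 0, 0.2, 0, 0, 0, 0, 0, 0, 0, 0, 0, 0, 0, 0, 0, 0, 0, 0, 0, 0, 0, 0, 0, 0, 0, 0, 0, 0, 0, 0, 0, 0, 0, 0, 0, 0, 0], "squeeze": 20}}

```text
time_s: 12.9
ee_pos: [0.531, 0.2376, 0.0924]
eef_rot: [-3.046, 1.571, 0.961]
force: [0.2, -0.6, -0.0]
grip_width: 0.0832
```

Request:
{"op": "jog_arm", "data": {"rows": [0, 0, 0.015, 0, 0, 0, 0, 0, 0, 0.03, 0, 0, 0, 0, 0, 0, 0.035, 0, 0, 0, 0, 0, 0, 0.035, 0, 0, 0, 0, 0, 0, 0.03, 0, 0, 0, 0]}}

```text
time_s: 13.32
ee_pos: [0.5309, 0.2376, 0.24]
eef_rot: [2.637, 1.569, 0.362]
force: [-0.2, 0.6, 0.0]
grip_width: 0.094
```

Request:
{"op": "jog_arm", "data": {"rows": [-0.02, -0.035, 0, 0, 0, 0, 0, -0.02, -0.035, 0, 0, 0, 0, 0, -0.02, -0.035, 0, 0, 0, 0, 0, -0.02, -0.035, 0, 0, 0, 0, 0, -0.02, -0.035, 0, 0, 0, 0, 0, -0.02, -0.035, 0, 0, 0, 0, 0, -0.01, -0.035, 0, 0, 0, 0, 0, 0, 0, 0, 0, 0, 0, 0]}}

```text
time_s: 13.98
ee_pos: [0.3995, -0.0114, 0.2379]
eef_rot: [1.492, 1.569, -0.787]
force: [0.3, 0.8, 0.5]
grip_width: 0.0941
```

Request:
{"op": "jog_arm", "data": {"rows": [0, 0, 0, 0, 0, 0, 0, 0, 0, 0, 0, 0, 0, 0, 0, 0, 0, 0, 0, 0, 0]}}

```text
time_s: 14.23
ee_pos: [0.4013, -0.0066, 0.2374]
eef_rot: [-1.7, 1.571, 2.309]
force: [0.4, -1.0, -0.7]
grip_width: 0.0939
```

```bash
python3 - <<'E'
from h import *
import s
for n in("top","scene"):
    p,d=ctrl.camera(n);C=cloud(n,d)
    x0,y0,x1,y1=dict(top=(90,100,250,220),scene=(250,140,410,280))[n]
    cv2.imwrite(f"pics/{n}12.png",cv2.resize(p[y0:y1,x0:x1,::-1],None,fx=4,fy=4))
    q=C[y0:y1,x0:x1].reshape(-1,3)
    near=lambda z,t,c,r:q[(np.abs(q[:,2]-z)<t)&(np.hypot(q[:,0]-c[0],q[:,1]-c[1])<r)]
    for nm,w in(('shoulder',near(.078,.004,(.531,.237),.045)),('cap',near(.124,.003,(.531,.237),.03)),('roundcap',near(.116,.003,(.631,.05),.03))):
        if len(w)>20: print(n,nm,len(w),w.mean(0).round(4),cv2.minAreaRect((w[:,:2]*1000).astype(np.float32)))
E
```

```text
[ 0.4013 -0.0066  0.2374] 14.2333 0.09394636037458548 [ 0.35 -1.04 -0.68] [ 0.005 -0.032 -0.058] jaw -40.3
top shoulder 187 [0.5256 0.2251 0.0775] ((532.20947265625, 234.6362762451172), (49.53208923339844, 49.07548141479492), 19.540700912475586)
top cap 296 [0.5316 0.235  0.1234] ((531.625, 235.37344360351562), (37.76117706298828, 37.9629020690918), 17.53624725341797)
top roundcap 279 [0.6322 0.0479 0.1157] ((632.8915405273438, 47.980712890625), (37.00166702270508, 39.67795944213867), 89.8930435180664)
scene shoulder 154 [0.5421 0.2356 0.0778] ((530.9230346679688, 237.85386657714844), (48.639488220214844, 49.99256134033203), 19.15968132019043)
scene cap 208 [0.5311 0.2378 0.1235] ((530.423095703125, 237.62351989746094), (38.00697326660156, 38.441741943359375), 29.130760192871094)
scene roundcap 229 [0.6317 0.0513 0.1155] ((630.5838012695312, 50.49524688720703), (38.552242279052734, 37.886329650878906), 55.180152893066406)
```

View pics/scene12.png

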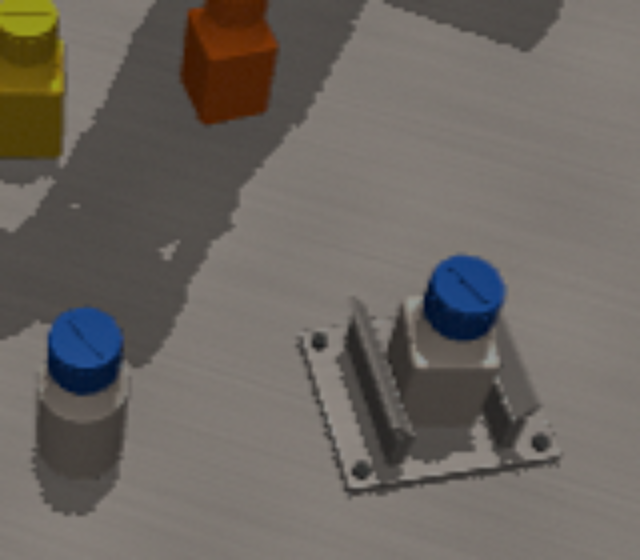

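The bottle stands upright in the jig at about (455,360), and the round one is untouched at (85,400). The cap mark hasn't changed since the first tightening, so the cap was already at its stop then.

```bash
python3 -c "
from station import ctrl
print(ctrl.hand_in())"
```

```text
the job is handed in; nothing more can be done
None
```

I picked the square bottle up by its cap and stood it upright between the jig's cheeks. There I turned the cap clockwise until it stopped, let go, moved the arm clear and handed the job in at about 14.3 s.

**At the stop:** the moment rose from about 0.1 to about 0.6 N·m and the fingers then slipped round the cap. I gripped it again to check: the moment reached 0.53 N·m within 3° and the cap did not turn further.

**Position:** the last pictures put the cap at about (0.531, 0.2365), within about 1 mm of the jig's centre. Its top is at about 0.124 m, the right height for a bottle standing on the plate. The bottle's sides are at about 19°, roughly 11° off the channel and so resting against the cheeks. The round bottle has not moved beyond the measuring error of about 2 mm.

**Checks that disagreed:** the mark on the cap shows only about 0.6–0.65 rad of turn relative to the bottle, which fits the stop at 1.0 only if the cap started near 0.35. I relied on the moment and the slipping instead. The mark also sprang back about 4° at the first release, perhaps the bottle relaxing with it; I did not separate the two. The cameras differed by 2–3 mm on positions, so I used averages.

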